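Close the split mould over its cores and hold it shut

ROBOT

A 6-joint arm with a two-finger parallel gripper is mounted at the origin on a cart in front of the work surface, level with it; the furniture and walls round the work are solid. World frame = base frame: x ahead of the robot, y to its left, z up, the work surface at z = 0. Lengths are in m, angles in rad, forces in N, time in s.
With the tool pointing down it reaches from about 0.225 to 0.875 m from the base axis. Payload 3.4 kg.
Tool frame: the origin (TCP) lies at the very end of the fingers, on their centre line; the grasp point (between the pads) lies 19 mm behind it; x points along the fingers, z is the direction in which the jaws open and shut, and the axes are right-handed (so a half turn about x gives the same grasp; the last joint's range is limited). The gripper opens to 85 mm and grips with 20 to 120 N. Pads are 22 mm wide; open, the fingers measure 114 mm over their backs; the gripper's body (76 mm by 85 mm) begins 54 mm behind the grasp point. The pads swing forward as they close: fully open they stand 13 mm farther back than shut.
Start: joints at [1.032, 0.276, 1.505, -0, 1.361, -0.121], TCP at [0.233, 0.526, 0.231] pointing down, gripper open.
Joint ranges: [-2.89, 2.89], [-0.75, 2.08], [0.22, 2.7], [-1.18, 4.32], [0.11, 2.71], [-2.7, 2.7]. Speed limits (rad/s): [2.57, 2.57, 3.14, 3.14, 3.14, 3.14].

INTERFACE

Orientations are given as a unit quaternion [w, x, y, z].
In Python, from rig import manip, viewer, finder gives the robot as it stands.
- The arm moves only by the tool move_arm, never from a script. Its argument "rows" is a list of rows, each a list of 3 entries, a list of its own where there are three numbers: the shift along the tool's x, y, z in mm, then the turn about the tool's x in rad, then the finger opening in mm, from 0 to 85.4. A call has 1 to 8 rows; each row is the pose to reach, as a shift and turn from the pose measured when the call began, along the tool's axes at that moment; what a row does not reach only later rows make up. A row lasts 1/12 s, in which the tool goes at most 41.7 mm and 7.16 degrees, less where a joint would pass 70% of its speed; a pose out of reach is approached as far as the arm can. A call with a gripper value outside its range is refused whole. The fingers move at their own pace and stop on an object; "force" is the grip in N (left out, the last holds). Time passes only in rows, so rows that repeat a pose let the fingers close. It gives the time, the measured TCP pose, the force and the opening at its end, in the units of the state.
- manip.get_state(): the state, without advancing time (a new reading comes with each control period).
- viewer.get_image(name): name is "scene" or "top" or "wrist"; returns the picture (480x640x3 uint8, red, green, blue); there is no depth.
- viewer.get_calibration(name): a dict with "mtx" (3x3 intrinsics, pixels), "R" (3x3) and "t" (3): a world point X has camera coordinates R X + t. Camera axes: x right, y down, z forward; pixel columns grow to the right and rows downward; lengths in m; the calibration is good to about 2 mm. A picture is of the moment at which its call begins: read the wrist's pose just before it. get_calibration takes no time and is no camera call; for the wrist camera it gives the pose at the moment of the call.
- manip.sign_off(): hands the job in, once; it reports no verdict.
Trained networks look in the newest picture that a camera, given by its name, has taken for a name from the list of things; names that differ only in an ending like _2 or _b are one class to them, and where a whole thing is asked for, a point or a joint stands for the part that bears it (a point fixed in the world has none). Each returns a list of dicts, best first, with "score" (0 to 1); they miss things now and then, are a little off and sometimes report something else, mostly with a low value. They report only what shows in the picture. A call takes as long as a camera call. They do not tell look-alikes from the thing itself.
- finder.look_for(target, camera): "centre" ([column, row] in pixels, amid what is visible of it).
- finder.trace(target, camera): "mask" (480x640 bool, what is visible of it) and "centre" ([column, row] in pixels, amid what is visible of it).
The state is a dict: "clock": time; "qpos": joint angles; "qd": joint speeds; "effort": joint torques, N m; "position": TCP position; "ee_rot": TCP orientation; "contact_force": force on the tool from outside, world axes, zero at the start; "moment": the same for the moment, N m; "width": finger opening in m.
Only numpy, scipy, OpenCV 4.12 (cv2) and the standard library are available. Lean on these libraries where they do the work, as an engineer would, in place of code of your own. Each camera call takes 0.05 s, during which the arm holds its last target.

TASK

Push the three steel core bars fully home in their slots in the lower mould half, so that they stand in one even row, then lift the upper half by its rib, set it on the two dowels until the halves meet flush, and press it down firmly (about 15 N of push). Finish while still pressing: the program ends with the gripper on the upper half, holding the pair shut. Leave the other things on the table where they are.

Things in the scene. Friction and masses are not known exactly. Their poses are not given: they have to be found in the camera images.
- mould_base: Lower half of an aluminium split mould, bolted down (cannot move): block 84 (x) x 140 (y) x 24 mm, flat upper face at z = 24 mm; a 10 mm high ear with a screw head (top 16 mm) at each y end, out to y = +-89 mm. Origin: centre of its underside, on the table. -x side faces roughly to the robot.
- dowel_left (a point): Tip of the left fixed steel dowel of the mould base, at base x = +15, y = +58, z = 46 mm. 10 mm diameter, 22 mm tall above the upper face, the top 6 mm tapering to 4.4 mm.
- dowel_right (a point): Tip of the right dowel, same size, at base x = +15, y = -58, z = 46 mm.
- slot_stop (a point): Stop at the end of the middle slot, on the upper face (base x = +22, y = 0, z = 24 mm). Three slots along the base's x, 14 mm wide, 8 mm deep, at y = +34, 0, -34 mm, run from the open front side (x = -42) to the stop wall at x = +22 mm.
- mould_top: Loose upper mould half, aluminium, 0.32 to 0.48 kg: block 84 (x) x 140 (y) x 26 mm, two 12 mm through holes at x = +15, y = +-58 mm. Origin: centre of its flat underside; starts flat on the table, underside down, -x roughly to the robot. Closed: origin 24 mm above the base's, axes parallel, same way round (half-turned it does not fit).
- rib_top (a point): Top centre of the grip rib on the upper half (its x = 0, y = 0, z = 60 mm). Rib 16 mm thick (x), 64 mm long (y), standing from z = 26 to 60 mm of the upper half.
- pocket (a point): Centre of the mouth of the pocket in the upper half's underside (its x = +2, y = 0, z = 0): x = -23 to +27, y = -44 to +44 mm, 13.5 mm deep. It takes the cores only when all are home.
- core_left: Loose steel core bar, 40 (x) x 12 (y) x 20 mm (z), about 60 g, lying in the slot at y = +34 mm of the mould base and standing 12 mm above the base's upper face. Origin: centre of its underside (16 mm above the base's origin). Starts drawn 14 to 26 mm out towards the front; it slides easily along the slot. Home: its far end against the stop wall, origin at x = +2 mm of the base.
- core_middle: Loose steel core bar, 40 (x) x 12 (y) x 20 mm (z), about 60 g, lying in the slot at y = 0 mm of the mould base and standing 12 mm above the base's upper face. Origin: centre of its underside (16 mm above the base's origin). Starts drawn 14 to 26 mm out towards the front; it slides easily along the slot. Home: its far end against the stop wall, origin at x = +2 mm of the base.
- core_right: Loose steel core bar, 40 (x) x 12 (y) x 20 mm (z), about 60 g, lying in the slot at y = -34 mm of the mould base and standing 12 mm above the base's upper face. Origin: centre of its underside (16 mm above the base's origin). Starts drawn 14 to 26 mm out towards the front; it slides easily along the slot. Home: its far end against the stop wall, origin at x = +2 mm of the base.
- spring_clamp: Bystander, to be left alone: orange spring clamp lying flat, 52x110x19 mm.
- mix_cup: Bystander, to be left alone: clear mixing cup with a stick in it, 66 mm across, 85 mm high.
- tweezers: Bystander, to be left alone: steel tweezers, 130 mm long.
- fin_roller: Bystander, to be left alone: small ribbed roller with a blue handle, 191x86x22 mm.
- syringe: Bystander, to be left alone: syringe lying flat, 134 mm long.
- scissors: Bystander, to be left alone: scissors with red handles, 199 mm long.
There are look-alikes about, which are no part of the job. Leave any purple look-alike of the core_left alone.

How it is judged:
On the way, in this order (a step that is already met when the one before it is completed fails the run):
1. all three cores are home in their slots, with the upper half still off the base (x of core_left in the frame of mould_base between -0.002 and 0.005 m and y of core_left in the frame of mould_base between 0.03 and 0.038 m and z of core_left in the frame of mould_base between 0.013 and 0.0185 m and x of core_middle in the frame of mould_base between -0.002 and 0.005 m and y of core_middle in the frame of mould_base between -0.004 and 0.004 m and z of core_middle in the frame of mould_base between 0.013 and 0.0185 m and x of core_right in the frame of mould_base between -0.002 and 0.005 m and y of core_right in the frame of mould_base between -0.038 and -0.03 m and z of core_right in the frame of mould_base between 0.013 and 0.0185 m and horizontal distance between mould_top and mould_base above 0.1 m), for 0.2 s.
2. the upper half is lifted clear of the table (height (world z) of mould_top above 0.04 m), for 0.1 s.
3. the upper half sits flush on the dowels (z of mould_top in the frame of mould_base between 0.02 and 0.0258 m and x of mould_top in the frame of mould_base between -0.003 and 0.003 m and y of mould_top in the frame of mould_base between -0.003 and 0.003 m and angle between the x axis of mould_top and the x axis of mould_base, either way round below 0.06 rad and angle between mould_top's own z axis and vertical below 0.03 rad), for 0.2 s.
At the end, for the whole second after the job is handed in: All three cores are within 4 mm of home in their slots; the upper half lies on the lower one the right way round, within 3 mm sideways, 0.06 rad in yaw and 1.8 mm of flush, at rest; the fingers still touch it (over 3 N) and it bears on the base with over 12 N, its own weight of 3 to 5 N included (all of step 3 and x of core_left in the frame of mould_base between -0.002 and 0.005 m and y of core_left in the frame of mould_base between 0.03 and 0.038 m and z of core_left in the frame of mould_base between 0.013 and 0.0185 m and x of core_middle in the frame of mould_base between -0.002 and 0.005 m and y of core_middle in the frame of mould_base between -0.004 and 0.004 m and z of core_middle in the frame of mould_base between 0.013 and 0.0185 m and x of core_right in the frame of mould_base between -0.002 and 0.005 m and y of core_right in the frame of mould_base between -0.038 and -0.03 m and z of core_right in the frame of mould_base between 0.013 and 0.0185 m and contact force between mould_top and mould_base above 12 N and contact force between the fingers and mould_top above 3 N and linear speed of mould_top below 0.01 m/s); the arm keeps its last pose, push and grip.
It fails at once if a bystander is shifted by more than 40 mm (distance of any of spring_clamp, mix_cup, tweezers, fin_roller, syringe, scissors from where it was at the start of the episode above 0.04 m).
It also fails if it takes over 64 s, if anything falls off the work surface, if the arm or the gripper's body presses on something with over 40 N, if the wrist force passes 120 N, or if a joint passes its speed limit or range.

## Working session

There is one attempt and no reset: what is moved stays moved. The work goes in short steps, Python scripts to look and compute and a tool call to move; the robot and the scene stay as the last step left them, time stands still between calls to the robot, and variables do not carry over. Pictures are saved under pics/ and viewed, and the job is handed in when it is done.

Besides the shell and the picture viewer there is one more tool, called after "Request:" in YAML: its name, and indented under it one key for each argument. move_arm: Moves the arm, as the interface text tells. Its arguments: {"type":"object","properties":{"rows":{"type":"array"},"force":{"type":"number"}},"required":["rows"]}

```bash
ls; mkdir -p pics
python3 - <<'E'
from rig import manip, viewer, finder
import cv2,numpy as np
print(manip.get_state())
for n in ["scene","top"]:
    im=viewer.get_image(n); cv2.imwrite(f"pics/{n}0.png",im[:,:,::-1])
    c=viewer.get_calibration(n); print(n,np.round(c["mtx"],1).tolist(),np.round(c["R"],3).tolist(),np.round(c["t"],3).tolist())
E
```

```text
pics
{'clock': 0.0, 'qpos': array([ 1.03195691e+00,  2.76592127e-01,  1.50615461e+00,  1.22965870e-05,
        1.36066761e+00, -1.21024891e-01]), 'qd': array([-3.00311503e-04, -9.23999993e-04,  1.84848500e-03,  8.18816358e-04,
       -1.80986778e-05, -4.73140168e-04]), 'effort': array([-3.00860076e-03, -4.16769111e+01, -2.45802552e+01, -3.66975546e-04,
        1.09451966e-02,  2.43815848e-07]), 'position': array([0.23305549, 0.52507487, 0.23043277]), 'ee_rot': array([ 0.59224456, -0.38571211,  0.59340511,  0.38515312]), 'contact_force': array([0.12079871, 0.21197497, 0.56902913]), 'moment': array([ 0.02235166,  0.01795646, -0.00446087]), 'width': 0.08576705084661282}
scene [[491.7, 0.0, 313.8], [0.0, 491.7, 242.9], [0.0, 0.0, 1.0]] [[0.476, -0.879, 0.017], [-0.65, -0.365, -0.666], [0.592, 0.306, -0.745]] [0.019, 0.488, 0.491]
top [[459.7, 0.0, 322.5], [0.0, 459.7, 236.9], [0.0, 0.0, 1.0]] [[-0.056, -0.998, -0.001], [-0.974, 0.054, -0.219], [0.219, -0.011, -0.976]] [0.341, 0.544, 0.858]
```

View pics/scene0.png

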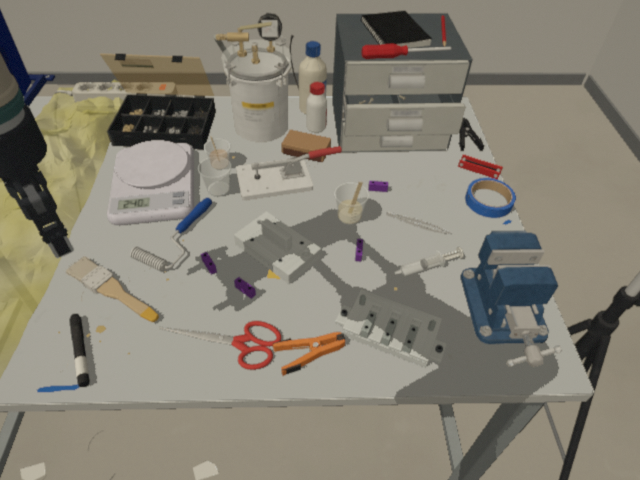

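View pics/top0.png

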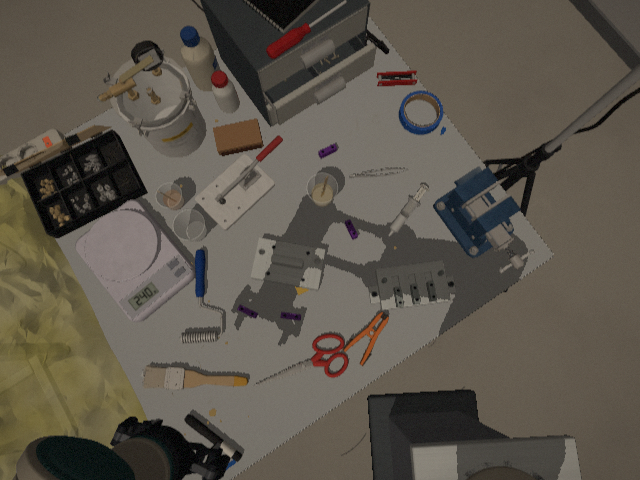

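The scene picture shows the base with its three grey cores at about (393,328) and the top half with its rib at (277,245). In the top view they are at (412,285) and (288,263). Five purple bars lie loose on the table: scene (208,262), (245,288), (360,250), (378,186), and so on.

Run:
```python
import cv2,numpy as np
a=cv2.imread("pics/scene0.png");b=cv2.imread("pics/top0.png")
c=[cv2.resize(x,(400,300),interpolation=cv2.INTER_CUBIC) for x in (a[280:370,330:450],a[200:290,220:340],b[245:320,362:462],b[225:300,240:340])]
cv2.imwrite("pics/crop0.png",np.vstack([np.hstack(c[:2]),np.hstack(c[2:])]))
```

```text
(no output)
```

View pics/crop0.png

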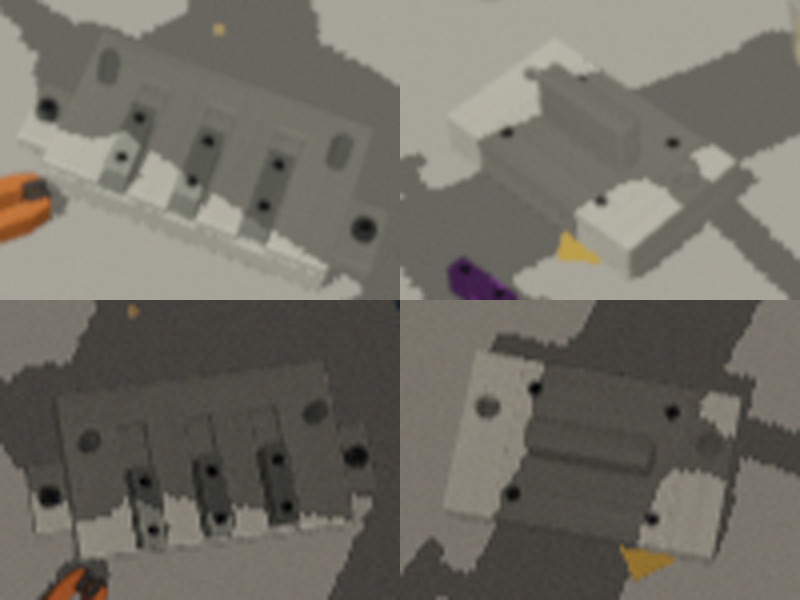

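```bash
cat > h.py <<'E'
import numpy as np, cv2
from scipy.optimize import least_squares
from scipy.spatial.transform import Rotation as Ro
def proj(c,X):
    return cv2.projectPoints(np.asarray(X,float).reshape(-1,1,3),cv2.Rodrigues(np.array(c["R"]))[0],np.array(c["t"],float),np.array(c["mtx"]),None)[0].reshape(-1,2)
def w(p,P,z0=0):
    c,s=np.cos(p[2]),np.sin(p[2]); P=np.asarray(P,float)
    return np.c_[p[0]+c*P[:,0]-s*P[:,1],p[1]+s*P[:,0]+c*P[:,1],P[:,2]+z0]
def fit(obs,p0):
    # obs list of (cal, model pts m, px)
    f=lambda p:np.concatenate([(proj(c,w(p,P))-np.asarray(q)).ravel() for c,P,q in obs])
    r=least_squares(f,p0,loss="soft_l1"); return r.x,f(r.x).reshape(-1,2)
def ray(c,px,z):
    R=np.array(c["R"]);t=np.array(c["t"]);d=R.T@np.linalg.inv(c["mtx"])@[px[0],px[1],1];o=-R.T@t
    return o+d*(z-o[2])/d[2]
def tool(st,d):  # world vec -> tool axes mm
    q=st["ee_rot"];return Ro.from_quat([q[1],q[2],q[3],q[0]]).inv().apply(d)*1000
def axes(st):
    q=st["ee_rot"];return Ro.from_quat([q[1],q[2],q[3],q[0]]).as_matrix()
E
python3 - <<'E'
from h import *
from rig import manip,viewer,finder
cs=viewer.get_calibration("scene");ct=viewer.get_calibration("top")
for n in ["mould_base","mould_top","dowel_left","dowel_right","slot_stop","rib_top","core_left","core_middle","core_right"]:
    for cam in ("scene","top"):
        print(n,cam,[(np.round(r["centre"]).tolist(),round(r["score"],2)) for r in finder.look_for(n,cam)][:4])
sc=lambda u,v:(330+u/3.333,280+v/3.333)
tp=lambda u,v:(362+u/4,245+(v-300)/4)
B=[(cs,[[.015,.058,.046],[.015,-.058,.046],[.042,.07,.024],[.042,-.07,.024]],[sc(107,50),sc(343,136),sc(105,32),sc(372,128)]),
(ct,[[.042,.07,.024],[.042,-.07,.024],[.015,.058,.046],[.015,-.058,.046]],[tp(57,398),tp(325,362),tp(92,435),tp(317,407)])]
p,r=fit(B,[.45,-.15,.2]);print(np.round(p,4),np.round(r,1).tolist())
st=lambda u,v:(220+(u-400)/3.333,200+v/3.333)
tt=lambda u,v:(240+(u-400)/4,225+(v-300)/4)
T=[(cs,[[.042,.07,.026],[.042,-.07,.026],[-.042,-.07,.026],[-.042,.07,.026]],[st(555,38),st(738,158),st(633,252),st(447,122)]),
(ct,[[.042,.07,.026],[.042,-.07,.026],[-.042,-.07,.026],[-.042,.07,.026]],[tt(477,350),tt(741,395),tt(714,558),tt(443,513)])]
p,r=fit(T,[.45,.15,-.2]);print(np.round(p,4),np.round(r,1).tolist())
print(axes(manip.get_state()))
E
```

```text
mould_base scene [([394.0, 325.0], 0.83)]
mould_base top [([407.0, 285.0], 0.61)]
mould_top scene [([277.0, 247.0], 0.64)]
mould_top top [([410.0, 282.0], 0.62), ([287.0, 262.0], 0.61)]
dowel_left scene [([397.0, 327.0], 0.64)]
dowel_left top [([412.0, 284.0], 0.61)]
dowel_right scene [([394.0, 325.0], 0.83), ([366.0, 319.0], 0.34)]
dowel_right top [([409.0, 280.0], 0.89)]
slot_stop scene [([396.0, 327.0], 0.68), ([276.0, 247.0], 0.26)]
slot_stop top [([410.0, 284.0], 0.79)]
rib_top scene [([278.0, 246.0], 0.72)]
rib_top top [([287.0, 264.0], 0.67), ([322.0, 190.0], 0.5)]
core_left scene [([410.0, 339.0], 0.69), ([366.0, 322.0], 0.65), ([377.0, 184.0], 0.64), ([246.0, 286.0], 0.52)]
core_left top [([397.0, 293.0], 0.74), ([324.0, 151.0], 0.69), ([356.0, 223.0], 0.63), ([410.0, 279.0], 0.46)]
core_middle scene [([388.0, 329.0], 0.62), ([418.0, 221.0], 0.44), ([277.0, 245.0], 0.28)]
core_middle top [([414.0, 293.0], 0.58), ([398.0, 295.0], 0.42)]
core_right scene [([411.0, 341.0], 0.76)]
core_right top [([430.0, 289.0], 0.65)]
[0.4592 0.1297 0.0731] [[0.2, -0.6], [-0.5, -0.7], [-1.5, -1.8], [-0.3, -1.0], [0.8, -0.2], [1.1, 0.1], [1.3, 1.5], [2.6, 1.0]]
[ 0.5175  0.3797 -0.2196] [[-0.9, -1.0], [-0.4, -0.5], [-0.7, -1.3], [-0.8, -2.4], [1.2, 0.8], [1.8, 0.4], [1.9, -0.2], [1.7, -0.1]]
[[-1.68351834e-05 -9.13971077e-01  4.05779337e-01]
 [ 3.76092559e-05  4.05779336e-01  9.13971077e-01]
 [-9.99999999e-01  3.06479296e-05  2.75424026e-05]]
```

Run:
```python
from h import *
from rig import manip,viewer
st=manip.get_state();c=viewer.get_calibration("wrist")
A=axes(st);R=np.array(c["R"]);o=-R.T@c["t"]
print(c["mtx"].round(1).tolist(),"cam in tool mm",(A.T@(o-st["position"])*1000).round(1),"cam axes in tool",(A.T@R.T).round(3))
tgt=np.array([.375,.125,.23]);print(tool(st,tgt-st["position"]))
```

```text
[[388.8, 0.0, 319.2], [0.0, 388.8, 234.6], [0.0, 0.0, 1.0]] cam in tool mm [-142.6   81.4    0.6] cam axes in tool [[ 0.    -0.318  0.948]
 [-0.001 -0.948 -0.318]
 [ 1.    -0.001 -0.001]]
[   1.29287009 -292.03513741 -308.60128717]
```

Request:
move_arm:
  rows:
    - [[0,-200,-176],-0.49,85]
    - [[0,-200,-176],-0.49,85]
    - [[0,-200,-176],-0.49,85]
    - [[0,-327,-287],-0.49,85]
    - [[0,-327,-287],-0.49,85]
    - [[0,-327,-287],-0.49,85]
    - [[0,-327,-287],-0.49,85]
    - [[0,-327,-287],-0.49,85]

```text
clock: 1.67
position: [0.369, 0.231, 0.2316]
ee_rot: [-0.482, 0.518, -0.481, -0.518]
contact_force: [1.2, 0.0, 1.0]
width: 0.085
```

Request:
move_arm:
  rows:
    - [[0,0,0],0,70]

```text
clock: 1.75
position: [0.3719, 0.225, 0.2319]
ee_rot: [-0.483, 0.518, -0.483, -0.514]
contact_force: [-1.0, 0.2, -0.2]
width: 0.0752
```

Run:
```python
from h import *
from rig import manip,viewer
st=manip.get_state();print(st["clock"],st["position"],axes(st).round(3).tolist(),st["qpos"].round(3),st["width"],st["qd"].round(3))
c=viewer.get_calibration("wrist");np.savez("w1.npz",**c)
im=viewer.get_image("wrist");cv2.imwrite("pics/w1.png",im[:,:,::-1])
```

```text
1.75 [0.37188248 0.2249744  0.23185971] [[0.004, -0.998, -0.066], [-0.004, -0.066, 0.998], [-1.0, -0.003, -0.004]] [ 0.388  0.061  1.776 -0.005  1.303 -1.247] 0.07517857540635184 [ 0.045 -0.011  0.     0.113  0.001  0.044]
```

View pics/w1.png

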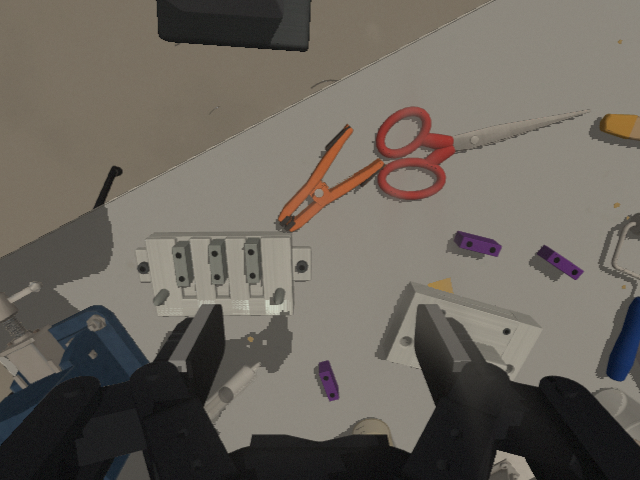

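The wrist picture shows the base at (220,275), cores at (182,262), (217,262) and (252,260), dowels at (161,296) and (278,296), the top half partly hidden at (465,330), and the clamp and scissors on the near side.

Request:
move_arm:
  rows:
    - [[40,8,-95],0,70]
    - [[40,8,-95],0,70]
    - [[40,8,-95],0,70]
    - [[40,8,-95],0,70]
    - [[40,8,-95],0,70]
    - [[40,8,-95],0,70]

```text
clock: 2.3
position: [0.3694, 0.1337, 0.1925]
ee_rot: [-0.484, 0.517, -0.482, -0.516]
contact_force: [0.4, -0.1, 0.9]
width: 0.0705
```

Run:
```python
from h import *
from rig import manip,viewer
st=manip.get_state();print(st["clock"],st["position"],axes(st).round(3).tolist(),st["qpos"].round(3),st["width"],abs(st["qd"]).max())
c=viewer.get_calibration("wrist");np.savez("w2.npz",**c)
im=viewer.get_image("wrist");cv2.imwrite("pics/w2.png",im[:,:,::-1])
cv2.imwrite("pics/w2c.png",cv2.resize(im[180:380,190:457,::-1],(800,600),interpolation=cv2.INTER_CUBIC))
```

```text
2.3 [0.36942342 0.13365294 0.1924721 ] [[0.003, -0.998, -0.067], [0.001, -0.067, 0.998], [-1.0, -0.003, 0.001]] [ 0.169  0.024  1.919  0.     1.196 -1.468] 0.07047965050987821 0.016965628268736092
```

View pics/w2c.png

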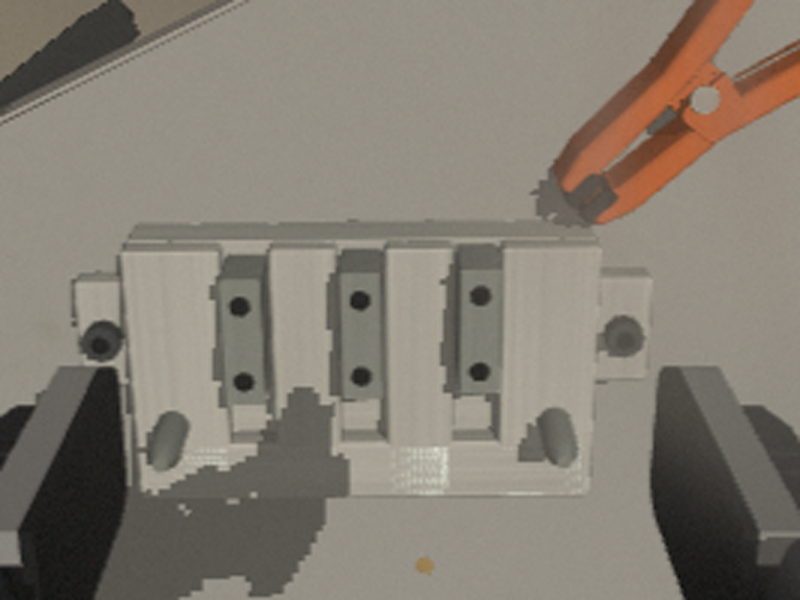

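```bash
cat > f2.py <<'E'
from h import *
c=dict(np.load("w2.npz"))
P=[];q=[]
def a(x,y,z,u,v): P.append([x/1e3,y/1e3,z/1e3]);q.append((190+u/2.996,180+v/3))
a(-42,-70,24,121,250);a(-42,70,24,601,246);a(42,70,24,589,493);a(42,-70,24,140,497)
for y,u,v in((-41,219,248),(-27,272,247),(-7,336,246),(7,386,245),(27,447,245),(41,503,243)):a(-42,y,24,u,v)
for y,u,v in((-41,233,443),(-27,272,442),(-7,341,441),(7,384,441),(27,455,441),(41,500,441)):a(22,y,24,u,v)
p,r=fit([(c,P,q)],[.459,.13,.073]);print(p.round(4),r.round(1).tolist())
print("dowel tips crop",[((x-190)*3,(y-180)*3) for x,y in proj(c,w(p,[[.015,-.058,.046],[.015,.058,.046]]))])
E
python3 f2.py
```

```text
[0.4607 0.1327 0.0746] [[-0.9, -0.3], [0.8, -0.4], [0.3, 0.5], [0.3, 0.3], [-0.1, 0.0], [-1.6, 0.2], [0.2, 0.4], [-0.3, 0.6], [2.4, 0.4], [-0.1, 0.9], [-0.9, -0.5], [1.4, -0.3], [0.1, -0.2], [1.0, -0.3], [-0.9, -0.5], [-0.6, -0.6]]
dowel tips crop [(np.float64(160.26302101680108), np.float64(462.5417182215276)), (np.float64(565.6761495247567), np.float64(459.2705787652245))]
```

Request:
move_arm:
  rows:
    - [[80,-16,-8],-0.008,58]
    - [[140,-16,-8],-0.008,58]
    - [[140,-16,-8],-0.008,58]
    - [[166,-16,-8],-0.008,58]
    - [[166,-16,-8],-0.008,58]
    - [[166,-16,-8],-0.008,58]
    - [[166,-16,-8],-0.008,58]

```text
clock: 2.93
position: [0.3882, 0.1281, 0.0282]
ee_rot: [-0.482, 0.52, -0.479, -0.518]
contact_force: [0.0, 0.8, 0.6]
width: 0.0581
```

Run:
```python
from h import *
from rig import manip,viewer
st=manip.get_state();print(st["clock"],st["position"],axes(st).round(3).tolist(),st["contact_force"],st["width"])
im=viewer.get_image("wrist");cv2.imwrite("pics/w3.png",im[:,:,::-1])
```

```text
2.9333 [0.38819195 0.12807575 0.02817916] [[0.006, -0.997, -0.077], [0.001, -0.077, 0.997], [-1.0, -0.006, 0.001]] [0.03099483 0.8454725  0.64342764] 0.05808617058267232
```

View pics/w3.png

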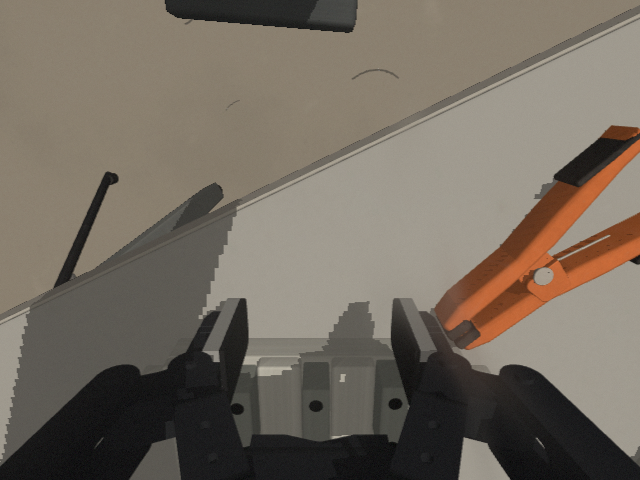

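Request:
move_arm:
  rows:
    - [[1,-10,0],0,58]
    - [[1,-20,0],0,58]
    - [[1,-28,0],0,58]
    - [[1,-34,0],0,58]
    - [[1,-40,0],0,58]
    - [[1,-40,0],0,58]

```text
clock: 3.48
position: [0.4284, 0.1311, 0.03]
ee_rot: [-0.482, 0.52, -0.479, -0.518]
contact_force: [-7.2, 0.2, 16.8]
width: 0.0583
```

Request:
move_arm:
  rows:
    - [[0,-2,0],0,58]
    - [[0,-3,0],0,58]
    - [[0,-4,0],0,58]

```text
clock: 3.73
position: [0.4331, 0.1315, 0.0311]
ee_rot: [-0.483, 0.52, -0.479, -0.517]
contact_force: [-5.0, 0.1, 11.6]
width: 0.058
```

Run:
```python
from h import *
from rig import manip,viewer
st=manip.get_state();print(st["clock"],st["position"],axes(st).round(3).tolist(),st["contact_force"],st["width"])
im=viewer.get_image("wrist");cv2.imwrite("pics/w4.png",im[:,:,::-1])
for n in("scene","top"):
  i=viewer.get_image(n);cv2.imwrite(f"pics/{n}4.png",cv2.resize((i[260:380,320:480] if n=="scene" else i[230:320,352:472])[:,:,::-1],(640,480),interpolation=cv2.INTER_CUBIC))
```

```text
3.7333 [0.43308194 0.13146877 0.03106671] [[0.007, -0.997, -0.076], [0.002, -0.076, 0.997], [-1.0, -0.007, 0.001]] [-5.01979734  0.14769026 11.55151726] 0.05800379146357517
```

View pics/w4.png

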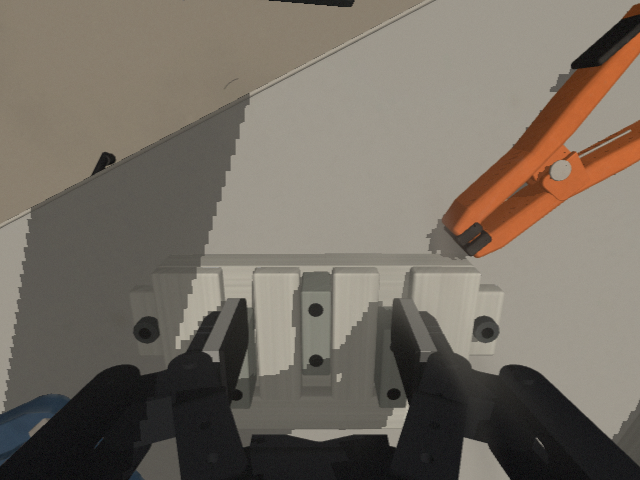

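View pics/scene4.png

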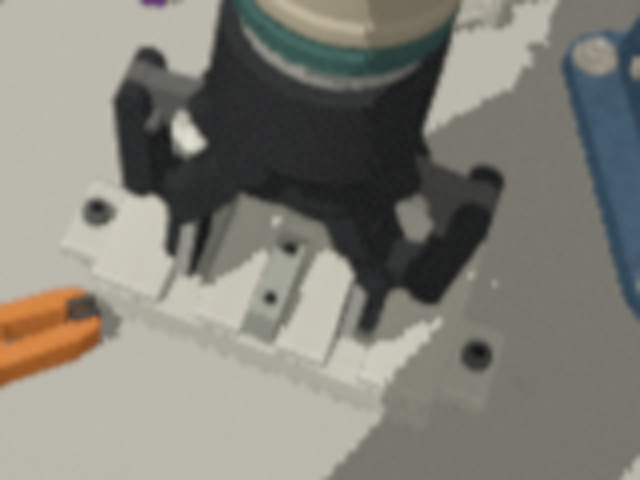

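The upward force of 12–17 N says the opened fingers stand back by about 6 mm and are riding on the cores, not behind them. I'll lift, back off and look.

Request:
move_arm:
  rows:
    - [[-20,0,0],0,58]
    - [[-20,30,0],0,58]
    - [[-20,48,0],0,58]
    - [[-40,48,0],0,58]
    - [[-40,48,0],0,58]

```text
clock: 4.3
position: [0.3862, 0.128, 0.0728]
ee_rot: [-0.484, 0.521, -0.477, -0.516]
contact_force: [0.8, 0.2, 0.3]
width: 0.0579
```

Run:
```python
from h import *
from rig import manip,viewer
st=manip.get_state();print(st["clock"],st["position"],axes(st).round(3).tolist(),st["contact_force"],st["width"])
c=viewer.get_calibration("wrist");np.savez("w5.npz",**c)
im=viewer.get_image("wrist");cv2.imwrite("pics/w5.png",im[:,:,::-1])
```

```text
4.3 [0.38623673 0.12799702 0.07280868] [[0.012, -0.997, -0.076], [0.003, -0.076, 0.997], [-1.0, -0.012, 0.002]] [0.78490015 0.18885213 0.27027371] 0.05785893999410016
```

View pics/w5.png

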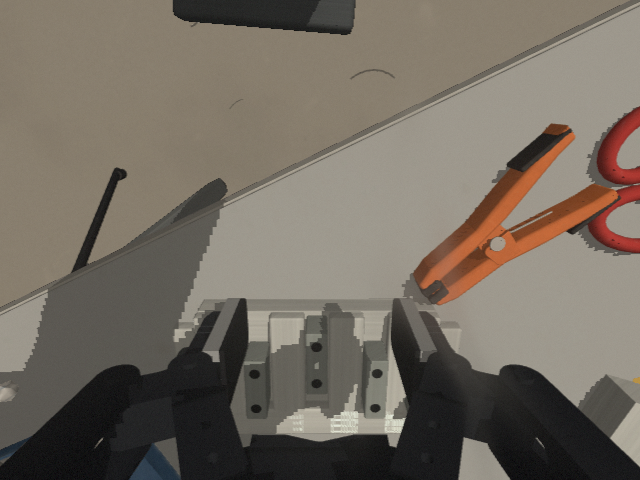

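Run:
```python
from h import *
p=[.4607,.1327,.0746];Rm=Ro.from_euler('z',-p[2]).as_matrix()
c=dict(np.load("w5.npz"))
for px in [(254,374),(256,408),(316.5,347),(316.5,384),(377,373),(376,408)]:
    print(px,(Rm@(ray(c,px,.036)-[p[0],p[1],0])*1000).round(1))
c=dict(np.load("w2.npz"))
for px in [(239,306),(243,381),(360,299),(361,376),(480,295),(480,371)]:
    print(px,(Rm@(ray(c,(190+px[0]/2.996,180+px[1]/3),.036)-[p[0],p[1],0])*1000).round(1))
```

```text
(254, 374) [-13.3 -35.1  36. ]
(256, 408) [ 10.3 -35.2  36. ]
(316.5, 347) [-31.   -0.3  36. ]
(316.5, 384) [-6.5 -0.4 36. ]
(377, 373) [-14.   33.2  36. ]
(376, 408) [10.4 33.8 36. ]
(239, 306) [-29.3 -34.4  36. ]
(243, 381) [ -5.5 -34.4  36. ]
(360, 299) [-31.2  -0.2  36. ]
(361, 376) [-6.8 -0.3 36. ]
(480, 295) [-32.1  33.7  36. ]
(480, 371) [-8.1 34.  36. ]
```

Request:
move_arm:
  rows:
    - [[0,0,-1],0,0]
    - [[0,0,-1],0,0]
    - [[0,0,-1],0,0]
    - [[20,0,-1],0,0]
    - [[40,0,-1],0,0]
    - [[45,0,-1],0,0]
    - [[45,0,-1],0,0]
    - [[45,0,-1],0,0]
  force: 40

```text
clock: 5.02
position: [0.3879, 0.1272, 0.027]
ee_rot: [-0.484, 0.521, -0.477, -0.516]
contact_force: [0.1, 0.9, -0.0]
width: -0.0001
```

Run:
```python
from h import *
from rig import manip,viewer
st=manip.get_state();print(st["clock"],st["position"],axes(st).round(3).tolist(),st["contact_force"],st["width"])
im=viewer.get_image("wrist");cv2.imwrite("pics/w6.png",im[:,:,::-1])
```

```text
5.0167 [0.3879117  0.12715256 0.02699034] [[0.012, -0.997, -0.076], [0.003, -0.076, 0.997], [-1.0, -0.012, 0.002]] [ 1.38164036e-01  9.37252035e-01 -8.99639282e-04] -0.0001288003283082524
```

View pics/w6.png

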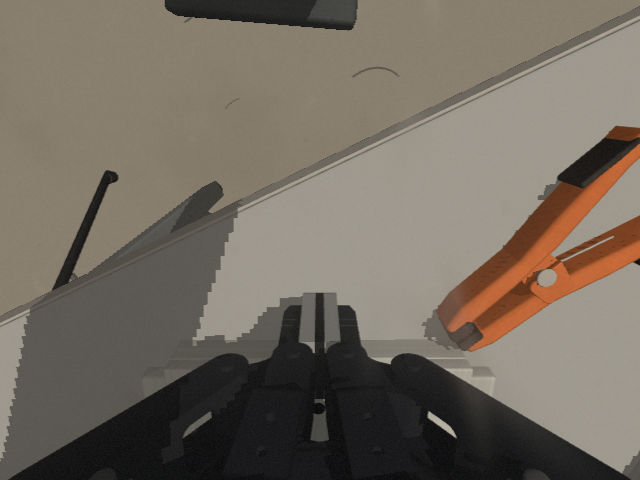

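Request:
move_arm:
  rows:
    - [[0,-10,0],0,0]
    - [[0,-18,0],0,0]
    - [[0,-26,0],0,0]
    - [[0,-32,0],0,0]
    - [[0,-38,0],0,0]
    - [[0,-40,0],0,0]

```text
clock: 5.57
position: [0.43, 0.1304, 0.0282]
ee_rot: [-0.485, 0.522, -0.476, -0.515]
contact_force: [-0.3, 0.3, -0.1]
width: -0.0001
```

Request:
move_arm:
  rows:
    - [[0,-2,0],0,0]
    - [[0,-3,0],0,0]
    - [[0,-4,0],0,0]

```text
clock: 5.82
position: [0.432, 0.1305, 0.0279]
ee_rot: [-0.484, 0.521, -0.478, -0.516]
contact_force: [-4.7, -0.2, 3.6]
width: -0.0003
```

Request:
move_arm:
  rows:
    - [[0,-3,0],0,0]
    - [[0,-4,0],0,0]
    - [[0,-4,0],0,0]

```text
clock: 6.07
position: [0.432, 0.1304, 0.0273]
ee_rot: [-0.482, 0.519, -0.48, -0.518]
contact_force: [-7.5, 0.1, 5.5]
width: 0.0001
```

Request:
move_arm:
  rows:
    - [[-4,10,0],0,0]
    - [[-30,14,-10],0,0]
    - [[-30,14,-34],0,0]
    - [[-30,14,-34],0,0]
    - [[-30,14,-34],0,0]

```text
clock: 6.48
position: [0.4211, 0.095, 0.0579]
ee_rot: [-0.483, 0.519, -0.48, -0.517]
contact_force: [-0.3, -0.1, -0.7]
width: 0.0
```

Run:
```python
from h import *
from rig import manip,viewer
st=manip.get_state();print(st["clock"],st["position"],axes(st).round(3).tolist(),st["contact_force"],st["width"])
c=viewer.get_calibration("wrist");np.savez("w7.npz",**c)
im=viewer.get_image("wrist");cv2.imwrite("pics/w7.png",im[:,:,::-1])
```

```text
6.4833 [0.42108385 0.09496832 0.05785676] [[0.005, -0.997, -0.074], [0.002, -0.074, 0.997], [-1.0, -0.005, 0.001]] [-0.33064315 -0.06043623 -0.73509169] 1.081650753052515e-05
```

View pics/w7.png

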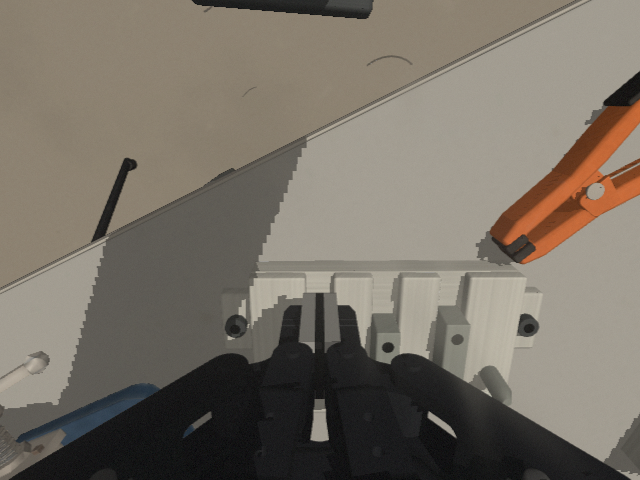

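Request:
move_arm:
  rows:
    - [[20,0,0],0,0]
    - [[30,0,0],0,0]
    - [[30,0,0],0,0]
    - [[30,-6,0],0,0]
    - [[30,-10,0],0,0]
    - [[30,-13,0],0,0]
    - [[30,-15,0],0,0]
    - [[30,-17,0],0,0]

```text
clock: 7.2
position: [0.4346, 0.0967, 0.0275]
ee_rot: [0.481, -0.517, 0.481, 0.519]
contact_force: [-8.8, -0.6, 6.7]
width: -0.0002
```

Request:
move_arm:
  rows:
    - [[0,-3,0],0,0]
    - [[0,-4,0],0,0]
    - [[0,-4,0],0,0]

```text
clock: 7.45
position: [0.4345, 0.0968, 0.0272]
ee_rot: [0.478, -0.515, 0.483, 0.522]
contact_force: [-7.6, -0.8, 4.7]
width: -0.0005
```

Request:
move_arm:
  rows:
    - [[-4,10,0],0,0]
    - [[-30,14,20],0,0]
    - [[-30,14,69],0,0]
    - [[-30,14,69],0,0]
    - [[-30,14,69],0,0]
    - [[-30,14,69],0,0]

```text
clock: 7.95
position: [0.4157, 0.1646, 0.0578]
ee_rot: [0.478, -0.516, 0.483, 0.522]
contact_force: [0.7, -0.7, -0.5]
width: 0.0
```

Run:
```python
from h import *
from rig import manip,viewer
st=manip.get_state();p=[.4607,.1327,.0746]
Rm=Ro.from_euler('z',-p[2]).as_matrix();print(Rm@(st["position"]-[p[0],p[1],0])*1000,axes(st).round(3).tolist())
```

```text
[-42.48996951  35.16576763  57.78085763] [[-0.01, -0.997, -0.077], [0.001, -0.077, 0.997], [-1.0, 0.01, 0.001]]
```

Request:
move_arm:
  rows:
    - [[20,0,-1],0,0]
    - [[30,0,-1],0,0]
    - [[30,0,-1],0,0]
    - [[30,-6,-1],0,0]
    - [[30,-10,-1],0,0]
    - [[30,-13,-1],0,0]
    - [[30,-15,-1],0,0]
    - [[30,-17,-1],0,0]

```text
clock: 8.62
position: [0.4293, 0.1642, 0.0276]
ee_rot: [0.476, -0.514, 0.485, 0.523]
contact_force: [-8.3, -0.6, 6.4]
width: -0.0001
```

Request:
move_arm:
  rows:
    - [[0,-3,0],0,0]
    - [[0,-4,0],0,0]
    - [[0,-4,0],0,0]

```text
clock: 8.87
position: [0.4292, 0.164, 0.0273]
ee_rot: [0.474, -0.512, 0.487, 0.525]
contact_force: [-8.2, -0.6, 5.8]
width: -0.0002
```

Request:
move_arm:
  rows:
    - [[-4,10,0],0,0]
    - [[-60,30,-26],0,85]
    - [[-120,62,-26],0,85]
    - [[-163,62,-26],0,85]
    - [[-163,62,-26],0,85]
    - [[-163,62,-26],0,85]
    - [[-163,62,-26],0,85]

```text
clock: 9.45
position: [0.3755, 0.1339, 0.1953]
ee_rot: [0.477, -0.515, 0.484, 0.523]
contact_force: [-0.3, -0.7, -0.4]
width: 0.0725
```

Run:
```python
from h import *
from rig import manip,viewer
st=manip.get_state();print(st["clock"],st["position"],axes(st).round(3).tolist(),st["qpos"].round(3),st["width"],abs(st["qd"]).max())
c=viewer.get_calibration("wrist");np.savez("w8.npz",**c)
im=viewer.get_image("wrist");cv2.imwrite("pics/w8.png",im[:,:,::-1])
cv2.imwrite("pics/w8c.png",cv2.resize(im[180:380,190:457,::-1],(800,600),interpolation=cv2.INTER_CUBIC))
```

```text
9.45 [0.37552991 0.13389965 0.19532228] [[-0.016, -0.997, -0.076], [-0.0, -0.076, 0.997], [-1.0, 0.016, 0.001]] [ 0.165  0.041  1.893  0.002  1.223 -1.483] 0.07250146077997502 0.0682263484675498
```

View pics/w8c.png

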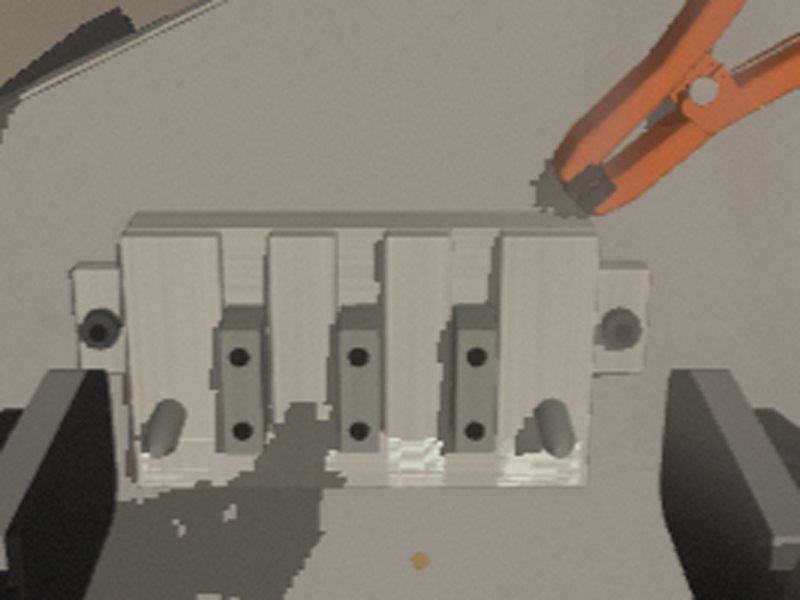

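All three cores now stand in one row: their holes are at crop rows 357 and 431 in each slot. Next I turn and look at the upper half.

Request:
move_arm:
  rows:
    - [[-3,-186,321],1.0,85]
    - [[-3,-186,321],1.0,85]
    - [[-3,-186,321],1.0,85]
    - [[-3,-186,321],1.0,85]
    - [[-3,-186,321],1.0,85]
    - [[-3,-186,321],1.0,85]
    - [[-3,-186,321],1.0,85]
    - [[-3,-186,321],1.0,85]

```text
clock: 10.17
position: [0.5154, 0.4285, 0.1892]
ee_rot: [0.66, -0.229, 0.677, 0.232]
contact_force: [1.0, -0.8, 0.1]
width: 0.0852
```

Run:
```python
from h import *
from rig import manip,viewer
st=manip.get_state();A=axes(st);print(st["clock"],st["position"],A.round(3).tolist(),st["qpos"].round(3))
print(tool(st,np.array([.537,.468,.195])-st["position"]),"yaw z",np.arctan2(A[1,2],A[0,2]))
```

```text
10.1667 [0.51541573 0.4285228  0.18915608] [[-0.024, -0.616, 0.788], [-0.003, 0.788, 0.616], [-1.0, 0.012, -0.021]] [ 0.584  0.454  1.333  0.011  1.377 -0.081]
[-6.49742019 17.8807088  41.18913993] yaw z 0.6636800257344749
```

Request:
move_arm:
  rows:
    - [[-6,18,41],0.88,85]
    - [[-6,18,41],0.88,85]
    - [[-6,18,41],0.88,85]
    - [[-6,18,41],0.88,85]
    - [[-6,18,41],0.88,85]
    - [[-6,18,41],0.88,85]
    - [[-6,18,41],0.88,85]
    - [[-6,18,41],0.88,85]

```text
clock: 10.83
position: [0.5362, 0.4677, 0.191]
ee_rot: [0.693, 0.074, 0.712, -0.08]
contact_force: [0.6, 0.1, 0.1]
width: 0.085
```

Request:
move_arm:
  rows:
    - [[0,0,0],0.0,85]

```text
clock: 10.92
position: [0.536, 0.4676, 0.1891]
ee_rot: [0.693, 0.073, 0.713, -0.08]
contact_force: [0.1, 0.7, -0.1]
width: 0.0849
```

Run:
```python
from h import *
from rig import manip,viewer
st=manip.get_state();A=axes(st);print(st["clock"],st["position"],A.round(3).tolist(),st["qpos"].round(3),abs(st["qd"]).max())
c=viewer.get_calibration("wrist");np.savez("w9.npz",**c)
im=viewer.get_image("wrist");cv2.imwrite("pics/w9.png",im[:,:,::-1])
```

```text
10.9167 [0.53604146 0.46762886 0.18912259] [[-0.029, 0.214, 0.976], [-0.007, 0.977, -0.215], [-1.0, -0.014, -0.027]] [0.614 0.52  1.219 0.011 1.431 0.829] 0.03594979080871457
```

View pics/w9.png

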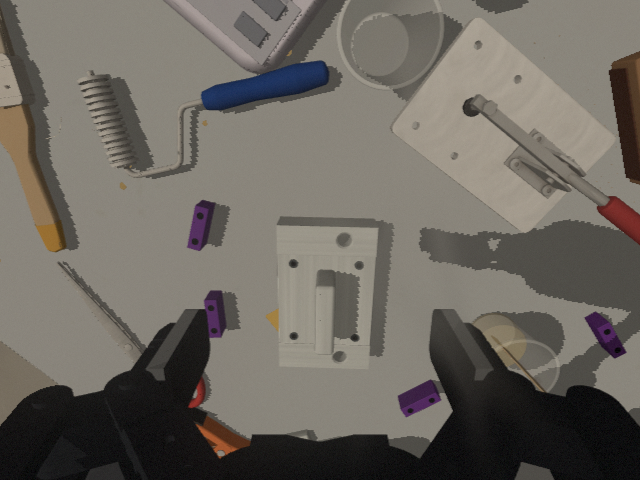

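Run:
```python
import cv2
im=cv2.imread("pics/w9.png");cv2.imwrite("pics/w9c.png",cv2.resize(im[205:385,220:440],(733,600),interpolation=cv2.INTER_CUBIC))
```

```text
(no output)
```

View pics/w9c.png

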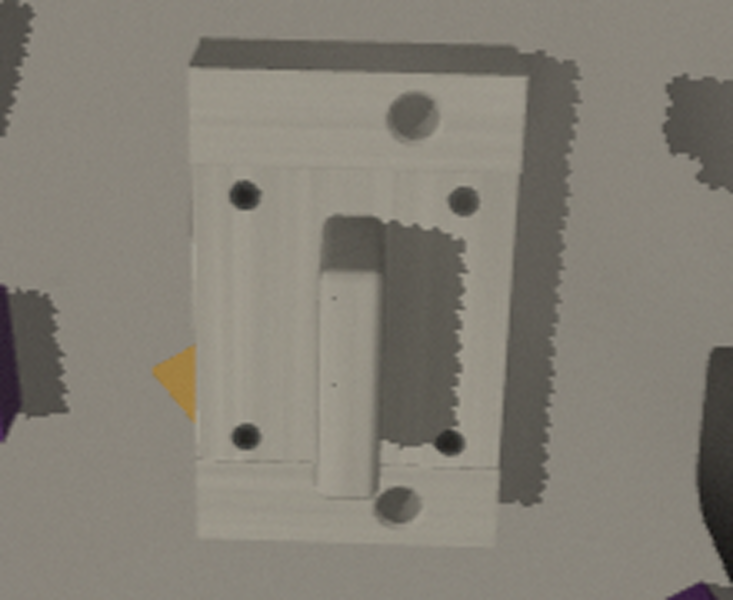

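Run:
```python
from h import *
from rig import manip
c=dict(np.load("w9.npz"));P=[];q=[]
def a(x,y,z,u,v): P.append([x/1e3,y/1e3,z/1e3]);q.append((220+u/3.332,205+v/3.333))
a(-42,70,26,190,67);a(42,70,26,527,76);a(42,-70,26,496,546);a(-42,-70,26,198,538);a(15,58,26,413,116);a(15,-58,26,398,505)
a(-8,-32,60,316,494);a(8,-32,60,377,496);a(-8,32,60,320,271);a(8,32,60,382,271)
p,r=fit([(c,P,q)],[.5175,.38,-.22]);print(p.round(4),r.round(1).tolist())
st=manip.get_state();A=axes(st)
g=np.array([p[0],p[1],.043]) # grasp pt height 0.043
print(A[:,0],"rib local of tcp axis"); 
# want grasp point (19mm behind TCP) at rib x=0,y=0,z~.045
for zt in(.045,.12): 
    tcp=np.array([p[0],p[1],zt])+A[:,0]*.019; print(zt,tool(st,tcp-st["position"]))
print("turn",-(p[2]-np.arctan2(A[1,2],A[0,2])))
```

```text
[ 0.519   0.3844 -0.2329] [[-0.9, -0.4], [-0.0, -0.8], [-0.5, -0.4], [-0.1, -0.6], [0.7, 0.1], [0.6, 0.4], [-0.5, 2.3], [0.5, 2.2], [-0.8, -0.4], [1.3, 0.1]]
[-0.03078419 -0.00838288 -0.9994909 ] rib local of tcp axis
0.045 [163.44952044 -82.4460329    5.53960813]
0.12 [ 88.48770286 -83.55547591   3.41945668]
turn 0.016502795125303782
```

Run:
```python
from h import *
from rig import manip
st=manip.get_state();print(tool(st,np.array([.454,.222,.19])-st["position"]))
```

```text
[   2.88488071 -257.16844836  -27.10557822]
```

Request:
move_arm:
  rows:
    - [[3,-257,-27],-0.29,85]
    - [[3,-257,-27],-0.29,85]
    - [[3,-257,-27],-0.29,85]
    - [[3,-257,-27],-0.29,85]
    - [[3,-257,-27],-0.29,85]
    - [[3,-257,-27],-0.29,85]
    - [[3,-257,-27],-0.29,85]
    - [[3,-257,-27],-0.29,85]

```text
clock: 11.63
position: [0.4527, 0.2198, 0.1896]
ee_rot: [0.695, -0.028, 0.718, 0.023]
contact_force: [0.1, 0.3, 0.5]
width: 0.0851
```

Request:
move_arm:
  rows:
    - [[0,0,0],0.0,85]
    - [[0,0,0],0.0,85]

```text
clock: 11.8
position: [0.4534, 0.2207, 0.1895]
ee_rot: [0.695, -0.028, 0.718, 0.023]
contact_force: [-0.2, -0.3, -0.5]
width: 0.0848
```

Run:
```python
from h import *
from rig import manip,viewer
st=manip.get_state();A=axes(st);print(st["clock"],st["position"],A.round(3).tolist(),st["qpos"].round(3),abs(st["qd"]).max())
c=viewer.get_calibration("wrist");np.savez("w10.npz",**c,pos=st["position"],A=A)
im=viewer.get_image("wrist");cv2.imwrite("pics/w10.png",im[:,:,::-1])
cv2.imwrite("pics/w10c.png",cv2.resize(im[205:385,220:440,::-1],(733,600),interpolation=cv2.INTER_CUBIC))
```

```text
11.8 [0.4534073  0.22072135 0.1894947 ] [[-0.032, -0.073, 0.997], [-0.008, 0.997, 0.073], [-0.999, -0.006, -0.032]] [0.314 0.216 1.697 0.002 1.262 0.24 ] 0.015102039617366723
```

View pics/w10c.png

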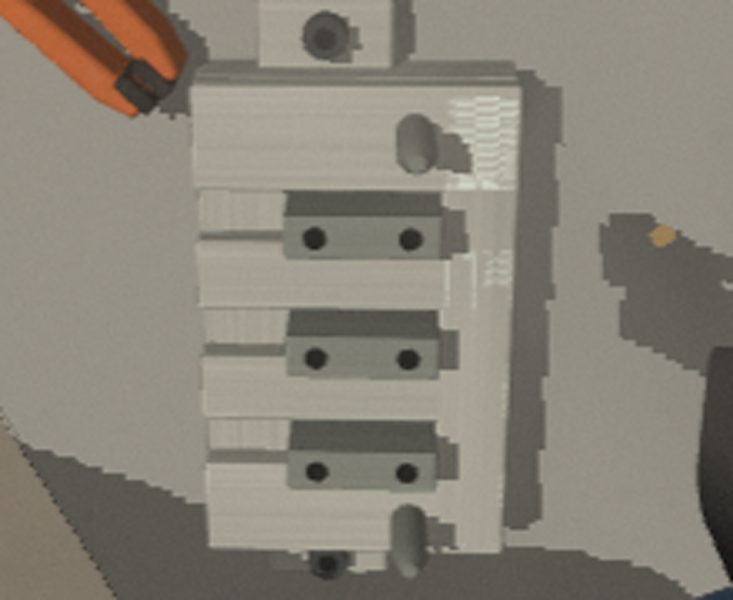

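Run:
```python
from h import *
c=dict(np.load("w10.npz"));P=[];q=[]
def a(x,y,z,u,v): P.append([x/1e3,y/1e3,z/1e3]);q.append((220+u/3.332,205+v/3.333))
a(-42,70,24,192,85);a(42,70,24,521,87);a(42,-70,24,502,551);a(-42,-70,24,210,547)
for y,u,v in((41,197,187),(27,199,242),(7,202,306),(-7,203,357),(-27,206,416),(-41,207,462)):a(-42,y,24,u,v)
p,r=fit([(c,P,q)],[.46,.13,.07]);print(p.round(4),r.round(1).tolist())
print([((x-220)*3.332,(y-205)*3.333) for x,y in proj(c,w(p,[[.015,-.058,.046],[.015,.058,.046]]))])
```

```text
[0.4623 0.1327 0.0749] [[-0.1, -0.6], [2.1, -0.5], [0.9, 0.9], [0.0, 0.5], [-0.3, 0.8], [-0.3, -0.8], [-0.4, 0.5], [-0.2, -0.9], [-0.3, 0.7], [-0.1, -0.1]]
[(np.float64(412.7881852181847), np.float64(568.8044262373725)), (np.float64(421.39438999331446), np.float64(162.03260191734321))]
```

Run:
```python
from h import *
from rig import manip
st=manip.get_state();A=axes(st);print(tool(st,np.array([.519,.3844,.12])-st["position"]),"turn",np.arctan2(A[1,2],A[0,2])+.233)
```

```text
[ 65.92834318 158.46786654  79.57569019] turn 0.3067322760013017
```

Request:
move_arm:
  rows:
    - [[0,158,80],0.307,85]
    - [[0,158,80],0.307,85]
    - [[0,158,80],0.307,85]
    - [[66,158,80],0.307,85]
    - [[66,158,80],0.307,85]
    - [[66,158,80],0.307,85]
    - [[66,158,80],0.307,85]
    - [[66,158,80],0.307,85]

```text
clock: 12.52
position: [0.5193, 0.3847, 0.1195]
ee_rot: [0.691, 0.077, 0.713, -0.086]
contact_force: [-0.1, -0.2, 1.2]
width: 0.0848
```

Request:
move_arm:
  rows:
    - [[0,0,0],0.0,85]
    - [[0,0,0],0.0,85]

```text
clock: 12.68
position: [0.52, 0.3847, 0.1214]
ee_rot: [0.692, 0.078, 0.712, -0.086]
contact_force: [1.2, -0.2, -0.5]
width: 0.0851
```

Run:
```python
from h import *
from rig import manip,viewer
st=manip.get_state();A=axes(st);print(st["position"],A.round(3).tolist(),tool(st,np.array([.519,.3844,.032])-st["position"]),"turn",np.arctan2(A[1,2],A[0,2])+.233)
im=viewer.get_image("wrist");cv2.imwrite("pics/w11.png",im[:,:,::-1])
```

```text
[0.51995059 0.38468181 0.12141009] [[-0.03, 0.229, 0.973], [-0.008, 0.973, -0.23], [-1.0, -0.015, -0.027]] [89.39800009  0.80614863  1.57931172] turn 0.0011785090732372439
```

View pics/w11.png

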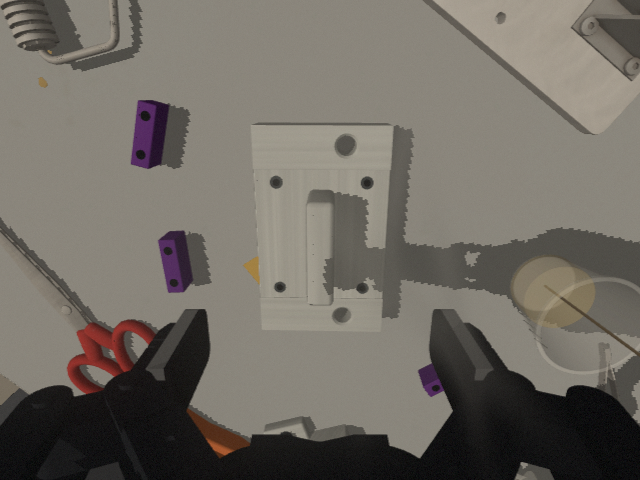

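Request:
move_arm:
  rows:
    - [[40,1,2],0,85]
    - [[75,1,2],0,85]
    - [[89,1,2],0,85]
    - [[89,1,2],0,85]
    - [[89,1,2],0,85]
    - [[89,1,2],0,40]
  force: 60

```text
clock: 13.23
position: [0.521, 0.3848, 0.0346]
ee_rot: [0.693, 0.079, 0.711, -0.085]
contact_force: [0.5, -0.1, -0.1]
width: 0.0754
```

Request:
move_arm:
  rows:
    - [[0,0,0],0,5]
    - [[0,0,0],0,5]
    - [[0,0,0],0,5]
    - [[0,0,0],0,5]
    - [[0,0,0],0,5]
    - [[0,0,0],0,5]
  force: 60

```text
clock: 13.73
position: [0.5211, 0.385, 0.0358]
ee_rot: [0.694, 0.079, 0.711, -0.085]
contact_force: [-2.6, -0.4, 6.1]
width: 0.0149
```

Run:
```python
from h import *
from rig import manip,viewer
st=manip.get_state();A=axes(st);print(st["clock"],st["position"],A.round(3).tolist(),st["contact_force"],st["moment"],st["width"])
```

```text
13.7333 [0.52106614 0.38495808 0.03581826] [[-0.026, 0.23, 0.973], [-0.005, 0.973, -0.23], [-1.0, -0.011, -0.024]] [-2.58973018 -0.35491043  6.12517722] [-0.16168764  0.04815374 -0.06223542] 0.014887464152822905
```

Request:
move_arm:
  rows:
    - [[0,0,0],0,5]
    - [[0,0,0],0,5]
    - [[0,0,0],0,5]
  force: 100

```text
clock: 13.98
position: [0.5209, 0.385, 0.036]
ee_rot: [0.693, 0.079, 0.711, -0.085]
contact_force: [-1.3, -0.5, 2.0]
width: 0.014
```

Request:
move_arm:
  rows:
    - [[-20,0,0],0,5]
    - [[-50,0,0],0,5]
    - [[-80,0,0],0,5]
    - [[-110,0,0],0,5]
    - [[-110,0,0],0,5]
    - [[-110,0,0],0,5]
    - [[-110,0,0],0,5]

```text
clock: 14.57
position: [0.5227, 0.3849, 0.1442]
ee_rot: [0.693, 0.078, 0.712, -0.086]
contact_force: [0.5, -0.2, -3.6]
width: 0.0142
```

Run:
```python
from h import *
from rig import manip,viewer
st=manip.get_state();A=axes(st);print(st["clock"],st["position"],A.round(3).tolist(),st["contact_force"],st["moment"],st["width"])
c=viewer.get_calibration("wrist");np.savez("w12.npz",**c,pos=st["position"],A=A)
im=viewer.get_image("wrist");cv2.imwrite("pics/w12.png",im[:,:,::-1])
cv2.imwrite("pics/w12c.png",cv2.resize(im[110:335,220:420,::-1],(533,600),interpolation=cv2.INTER_CUBIC))
i=viewer.get_image("scene");cv2.imwrite("pics/s12.png",i[:,:,::-1])
```

```text
14.5667 [0.52265633 0.3849242  0.14416115] [[-0.029, 0.23, 0.973], [-0.007, 0.973, -0.23], [-1.0, -0.014, -0.026]] [ 0.4651004  -0.18706414 -3.61793091] [ 0.00581669 -0.00407559 -0.01288189] 0.014206992180794487
```

View pics/w12.png

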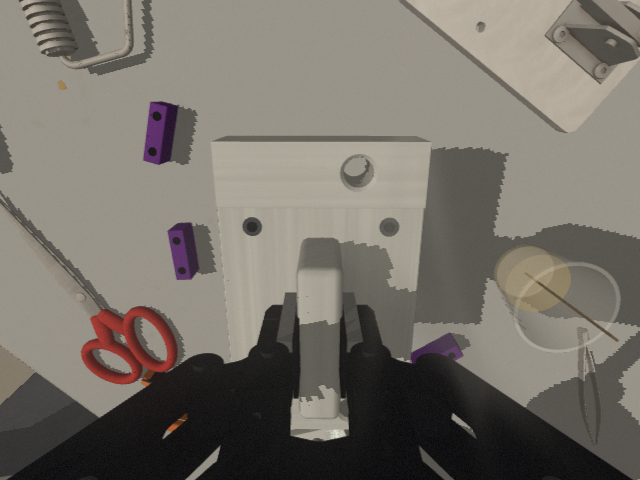

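View pics/s12.png

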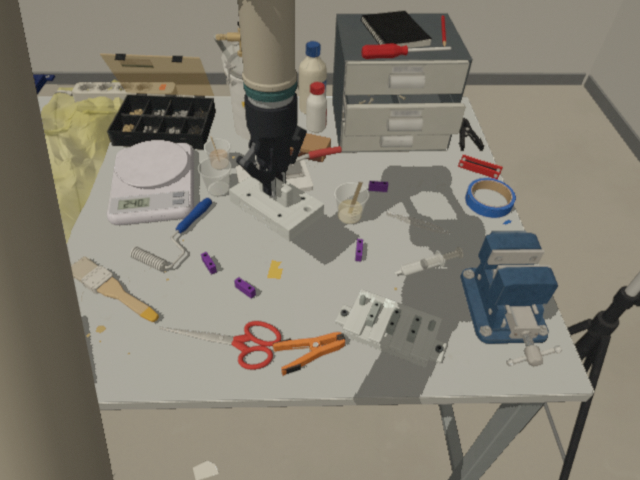

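View pics/w12c.png

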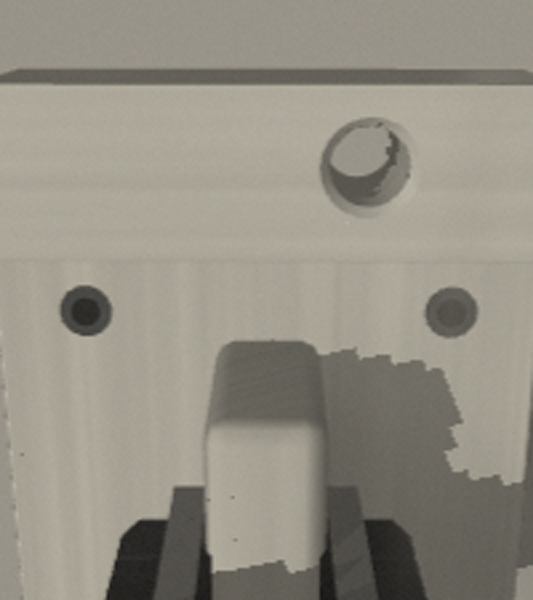

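Run:
```python
from h import *
d=np.load("w12.npz");c={k:d[k] for k in("mtx","R","t")}
P=np.array([[-42,70,26],[42,70,26],[15,58,26],[-8,32,60],[8,32,60]])/1e3
q=np.array([(212,142),(431,142.5),(220+370/2.665,110+166/2.667),(220+205/2.665,110+423/2.667),(220+327/2.665,110+423/2.667)])
def f(p): return (proj(c,w(p[:3],P,p[3]))-q).ravel()
r=least_squares(f,[.52,.385,-.233,.108]);print(r.x.round(4),f(r.x).reshape(-1,2).round(1).tolist())
for z in (.106,.108,.110):
    g=lambda p:f([*p,z]);s=least_squares(g,[.52,.385,-.233]);o=np.r_[s.x[:2],z];print(s.x.round(4),g(s.x).reshape(-1,2).round(1).tolist(),"block origin in tool",d["A"].T@(o-d["pos"])*1000,)
A=d["A"];print("toolyaw",np.arctan2(A[1,2],A[0,2]))
```

```text
[ 0.5233  0.383  -0.2287  0.1065] [[0.8, 0.2], [-0.1, -0.9], [0.4, 0.7], [-1.4, -0.1], [0.5, 0.2]]
[ 0.5232  0.3829 -0.2287] [[1.2, 0.3], [-0.4, -0.7], [0.3, 0.8], [-1.3, -0.4], [0.5, -0.1]] block origin in tool [38.14273866 -1.31350877  2.01798173]
[ 0.5234  0.3834 -0.2287] [[-0.4, -0.4], [1.0, -1.5], [0.7, 0.4], [-1.8, 0.7], [0.7, 1.0]] block origin in tool [36.13656138 -0.83500074  1.97292583]
[ 0.5235  0.3839 -0.2286] [[-2.0, -1.2], [2.4, -2.3], [1.1, 0.0], [-2.4, 1.9], [1.0, 2.1]] block origin in tool [34.13037186 -0.35623496  1.92820448]
toolyaw -0.23239356952606796
```

```bash
cat > tgt.py <<'E'
from h import *
from rig import manip
import sys
B=[.4617,.1327,.075]
def go(z0,B=B,off=(37,-1,1.9)):
    st=manip.get_state();A=axes(st);yaw=np.arctan2(A[1,2],A[0,2]);dy=B[2]-yaw
    A2=Ro.from_euler('z',dy).as_matrix()@A
    tcp=np.array([B[0],B[1],z0])-A2@np.array(off)/1000
    print(st["clock"],"tcp",st["position"],"x axis",A[:,0].round(3),"shift",tool(st,tcp-st["position"]).round(1),"turn",round(-dy,3),st["contact_force"].round(1),round(st["width"],4))
go(float(sys.argv[1]))
E
python3 tgt.py .075
```

```text
14.6667 tcp [0.52222047 0.38475735 0.14328406] x axis [-0.03  -0.008 -1.   ] shift [  35.1 -257.5   -1.3] turn -0.307 [ 0.4 -0.8 -3.4] 0.0141
```

Request:
move_arm:
  rows:
    - [[0,-257,-1],-0.307,5]
    - [[0,-257,-1],-0.307,5]
    - [[0,-257,-1],-0.307,5]
    - [[0,-257,-1],-0.307,5]
    - [[0,-257,-1],-0.307,5]
    - [[0,-257,-1],-0.307,5]
    - [[0,-257,-1],-0.307,5]
    - [[10,-257,-1],-0.307,5]

```text
clock: 15.33
position: [0.4612, 0.1322, 0.1371]
ee_rot: [0.696, -0.028, 0.717, 0.022]
contact_force: [0.7, -0.3, -3.0]
width: 0.0139
```

Request:
move_arm:
  rows:
    - [[0,0,0],0,5]
    - [[0,0,0],0,5]

```text
clock: 15.5
position: [0.4604, 0.1325, 0.1357]
ee_rot: [0.695, -0.028, 0.718, 0.022]
contact_force: [-0.2, -0.3, -3.2]
width: 0.0143
```

```bash
python3 tgt.py .070
```

```text
15.5 tcp [0.46039663 0.13249131 0.13568711] x axis [-0.033 -0.009 -0.999] shift [28.6  1.5  1.6] turn -0.004 [-0.2 -0.3 -3.2] 0.0143
```

Request:
move_arm:
  rows:
    - [[20,1.5,1.6],-0.004,5]
    - [[36,1.5,1.6],-0.004,5]
    - [[40,1.5,1.6],-0.004,5]
    - [[40,1.5,1.6],-0.004,5]
    - [[40,1.5,1.6],-0.004,5]

```text
clock: 15.92
position: [0.4609, 0.1346, 0.0957]
ee_rot: [0.695, -0.03, 0.718, 0.024]
contact_force: [-0.4, 0.8, -2.6]
width: 0.0142
```

```bash
python3 tgt.py .050
python3 - <<'E'
from h import *
from rig import viewer,manip
st=manip.get_state()
c=viewer.get_calibration("wrist");np.savez("w13.npz",**c,pos=st["position"],A=axes(st))
a=viewer.get_image("wrist");b=viewer.get_image("scene");t=viewer.get_image("top")
cv2.imwrite("pics/w13.png",a[:,:,::-1])
r=lambda i:cv2.resize(i,(400,300),interpolation=cv2.INTER_CUBIC)
cv2.imwrite("pics/m13.png",np.vstack([np.hstack([r(a[110:260,220:420]),r(a[0:480,:])]),np.hstack([r(b[255:375,320:480]),r(t[225:330,342:482])])])[:,:,::-1])
E
```

```text
15.9167 tcp [0.46093153 0.13458371 0.09565112] x axis [-0.033 -0.009 -0.999] shift [ 8.6 -0.7  0.3] turn 0.001 [-0.4  0.8 -2.6] 0.0142
```

View pics/m13.png

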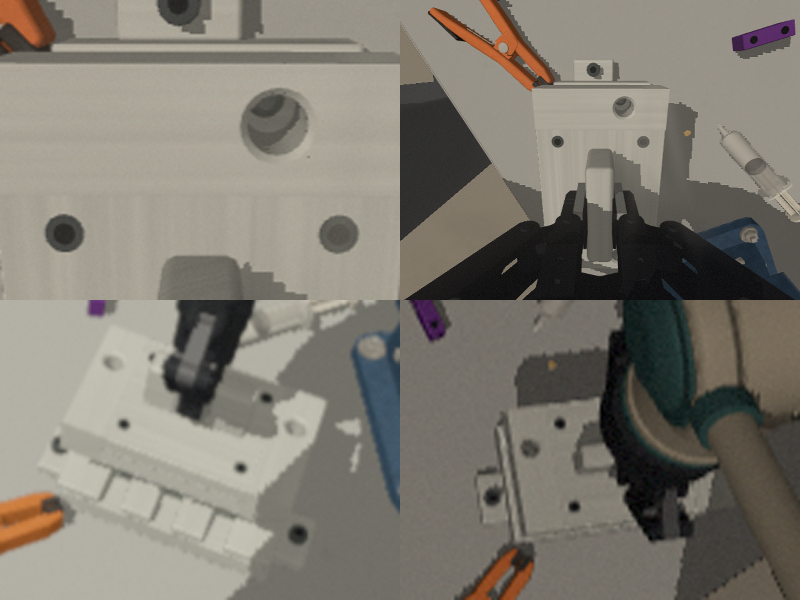

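Run:
```python
from h import *
d=np.load("w13.npz");c={k:d[k] for k in("mtx","R","t")}
a=cv2.imread("pics/w13.png");z=cv2.resize(a[150:195,330:390],(800,600),interpolation=cv2.INTER_CUBIC)
B=[.4617,.1327,.075]
for zz,r,col in((.046,.0022,(0,0,255)),(.040,.005,(0,255,255)),(.024,.005,(255,0,0))):
    th=np.linspace(0,6.28,60);P=np.c_[.015+r*np.cos(th),.058+r*np.sin(th),0*th+zz]
    q=(proj(c,w(B,P))-[330,150])*13.333;cv2.polylines(z,[q.astype(int)],False,col,2)
cv2.imwrite("pics/hole13.png",z)
```

```text
(no output)
```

View pics/hole13.png

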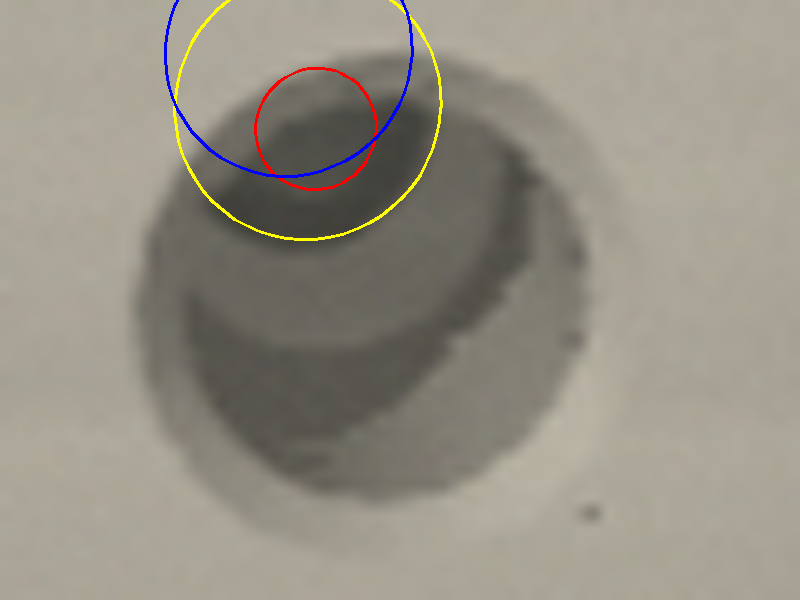

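Run:
```python
from h import *
d=np.load("w13.npz");c={k:d[k] for k in("mtx","R","t")}
z=cv2.imread("pics/hole13.png")
A=d["A"];o=d["pos"]+A@np.array([37,-1,1.9])/1000;print(o)
T=[o[0],o[1],np.arctan2(A[1,2],A[0,2])]
for zz,r,col in((o[2]+.026,.006,(0,255,0)),(o[2],.006,(255,0,255))):
    th=np.linspace(0,6.28,60);P=np.c_[.015+r*np.cos(th),.058+r*np.sin(th),0*th+zz]
    q=(proj(c,w(T,P))-[330,150])*13.333;cv2.polylines(z,[q.astype(int)],False,col,2)
cv2.imwrite("pics/hole13b.png",z)
```

```text
[0.46166999 0.13340497 0.05861499]
```

View pics/hole13b.png

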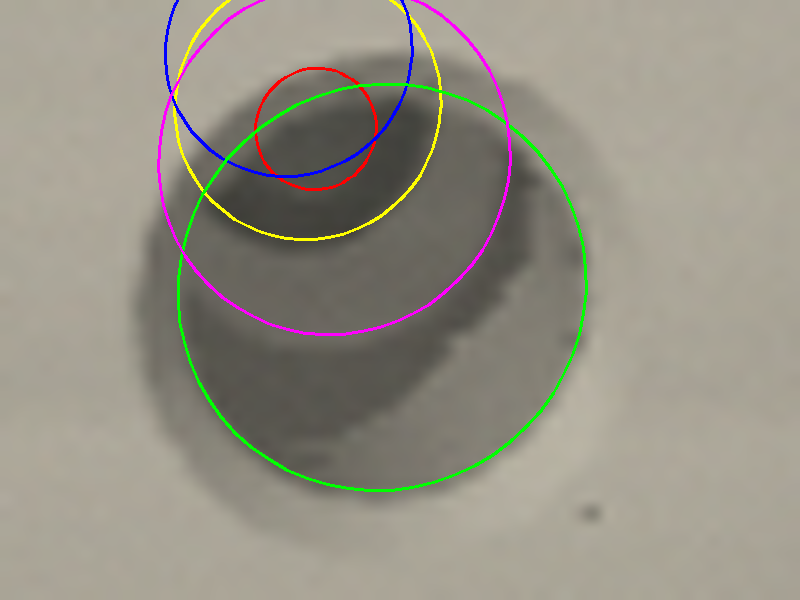

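Through the left hole the dowel shows where the projection puts it, within about 0.5 mm. I'll lower in stages.

```bash
python3 tgt.py .040; python3 tgt.py .026
```

```text
16.0667 tcp [0.46148941 0.13418845 0.09651062] x axis [-0.031 -0.009 -0.999] shift [19.5 -0.1 -0. ] turn 0.0 [ 0.   0.  -2.9] 0.0142
16.0667 tcp [0.46148941 0.13418845 0.09651062] x axis [-0.031 -0.009 -0.999] shift [33.5 -0.1  0.4] turn 0.0 [ 0.   0.  -2.9] 0.0142
```

Request:
move_arm:
  rows:
    - [[7,0,0],0,5]
    - [[14,0,0],0,5]
    - [[18,0,0],0,5]
    - [[20,0,0],0,5]
    - [[20,0,0],0,5]

```text
clock: 16.48
position: [0.4603, 0.1339, 0.0758]
ee_rot: [0.695, -0.029, 0.718, 0.024]
contact_force: [-0.4, -0.1, -3.9]
width: 0.014
```

```bash
python3 tgt.py .026
```

```text
16.4833 tcp [0.4602635  0.13385487 0.07577757] x axis [-0.033 -0.009 -0.999] shift [12.7  0.1  1.1] turn 0.0 [-0.4 -0.1 -3.9] 0.014
```

Request:
move_arm:
  rows:
    - [[4,0,0.6],0,5]
    - [[7,0,0.8],0,5]
    - [[10,0,1],0,5]
    - [[12,0,1.1],0,5]
    - [[12,0,1.1],0,5]

```text
clock: 16.9
position: [0.4606, 0.1337, 0.0632]
ee_rot: [0.694, -0.029, 0.719, 0.024]
contact_force: [-0.6, 0.2, -3.2]
width: 0.0141
```

```bash
python3 tgt.py .024
```

```text
16.9 tcp [0.4606316  0.13374816 0.06323803] x axis [-0.034 -0.009 -0.999] shift [2.2 0.1 0.4] turn 0.0 [-0.6  0.2 -3.2] 0.0141
```

Request:
move_arm:
  rows:
    - [[1.5,0,0.3],0,5]
    - [[3,0,0.3],0,5]
    - [[4,0,0.3],0,5]
    - [[4,0,0.3],0,5]

```text
clock: 17.23
position: [0.461, 0.1339, 0.0603]
ee_rot: [0.695, -0.029, 0.718, 0.024]
contact_force: [-2.7, 0.2, 5.7]
width: 0.0141
```

```bash
python3 tgt.py .024
```

```text
17.2333 tcp [0.46095152 0.13390913 0.06034109] x axis [-0.033 -0.009 -0.999] shift [-0.7 -0.  -0. ] turn 0.0 [-2.7  0.2  5.7] 0.0141
```

Request:
move_arm:
  rows:
    - [[1.5,0,0],0,5]
    - [[2.5,0,0],0,5]
    - [[2.5,0,0],0,5]
    - [[2.5,0,0],0,5]

```text
clock: 17.57
position: [0.4608, 0.1339, 0.0601]
ee_rot: [0.695, -0.029, 0.718, 0.024]
contact_force: [-4.8, -0.3, 14.7]
width: 0.0144
```

```bash
python3 tgt.py .024
```

```text
17.5667 tcp [0.46080092 0.13390697 0.06014111] x axis [-0.032 -0.009 -0.999] shift [-0.9 -0.   0.1] turn 0.0 [-4.8 -0.3 14.7] 0.0144
```

Request:
move_arm:
  rows:
    - [[3,0,0],0,5]
    - [[3,0,0],0,5]
    - [[3,0,0],0,5]
    - [[3,0,0],0,5]
    - [[3,0,0],0,5]
    - [[3,0,0],0,5]

```text
clock: 18.07
position: [0.4606, 0.1339, 0.06]
ee_rot: [0.696, -0.03, 0.717, 0.024]
contact_force: [-7.1, -0.6, 19.9]
width: 0.0139
```

```bash
python3 tgt.py .024
python3 - <<'E'
from h import *
from rig import viewer,manip
a=viewer.get_image("wrist");b=viewer.get_image("scene");t=viewer.get_image("top")
r=lambda i:cv2.resize(i,(400,300),interpolation=cv2.INTER_CUBIC)
cv2.imwrite("pics/m14.png",np.vstack([np.hstack([r(a[110:260,220:420]),r(a)]),np.hstack([r(b[255:375,320:480]),r(t[225:330,342:482])])])[:,:,::-1])
cv2.imwrite("pics/s14.png",b[:,:,::-1])
st=manip.get_state();print(st["clock"],st["contact_force"],st["moment"],abs(st["qd"]).max())
E
```

```text
18.0667 tcp [0.4606437  0.1338999  0.05997959] x axis [-0.03  -0.009 -0.999] shift [-1.1 -0.   0.2] turn 0.001 [-7.1 -0.6 19.9] 0.0139
18.2167 [-7.49038538 -0.30950058 19.41590602] [-0.28031378  0.61105919 -0.07705977] 0.001166718597485686
```

View pics/m14.png

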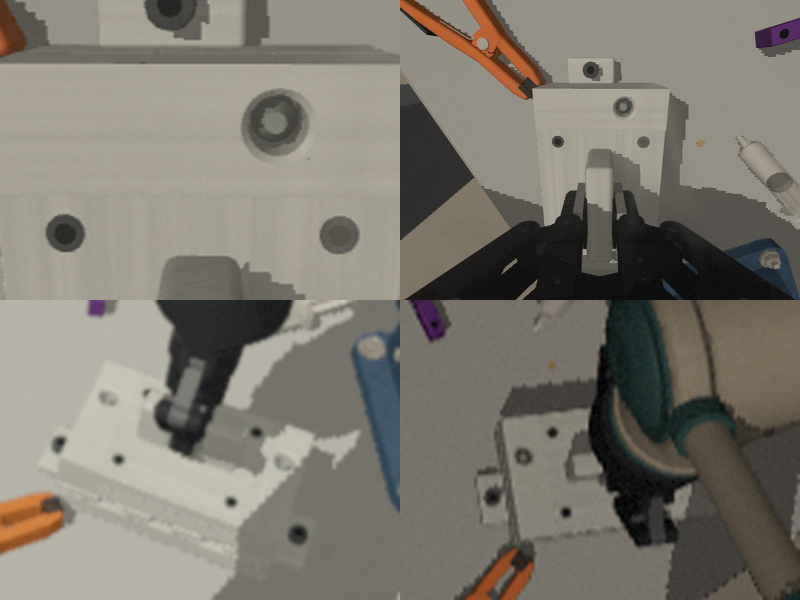

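The wrist crop shows the dowel tip centred in the left hole at about (275,122), and the scene crop shows the halves meeting with no visible gap. TCP z is 0.060, which is the 0.036 at grasp plus 0.024. The push holds at about 19 N with the arm at rest, so I'm handing in.

```bash
python3 -c "
from rig import manip
print(manip.sign_off()); s=manip.get_state();print(s['clock'],s['contact_force'],s['position'],s['width'])"
```

```text
the job is handed in; nothing more can be done
None
the job is handed in; nothing more can be done
```

The three cores are home, the upper half is seated flush on the two dowels, and I handed in with the gripper still holding the rib and pressing down. Sign-off reports no verdict, and the state could not be read afterwards.

- **Cores:** My first push, with the fingers opened to reach both outer cores, left them about 4 mm short; the fingers were probably riding on top of the bars. I lifted off and pushed each core separately with closed fingers until it stopped against the wall. The wrist picture then showed all three in one even row.
- **Upper half:** I gripped it by the rib and lifted it. Seen through the left hole, the dowel was within about 0.5 mm of where I expected it, so I lowered the upper half and it went down without resistance.
- **Last checks at about 18 s:**
  - The tool height matched flush closure (0.060 m).
  - The dowel tip was centred in the left hole. The right hole was not checked closely.
  - The push was steady at 19 to 20 N plus the part's weight, with the arm at rest.
- **What was off:** The tool had drifted about 0.03 rad out of vertical by the end, and there was a sideways force of about 7 N while pressing. The camera-based positions of the same part disagreed by 2 to 5 mm, so I relied on the wrist camera.
- **Other things on the table:** I did not touch the bystanders or the purple bars.

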